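Clamp the nest and hold the bonding press

ROBOT

A 6-joint arm with a two-finger parallel gripper is mounted at the origin on the work surface. World frame = base frame: x ahead of the robot, y to its left, z up, the work surface at z = 0. Lengths are in mm, angles in rad, forces in N, time in s.
With the tool pointing down it reaches from about 275 to 1000 mm from the base axis. Payload 8.4 kg.
Tool frame: the origin (TCP) lies at the very end of the fingers, on their centre line; the grasp point (between the pads) lies 19 mm behind it; z points along the fingers, x is the direction in which the jaws open and shut, and the axes are right-handed (so a half turn about z gives the same grasp; the last joint's range is limited). The gripper opens to 85 mm and grips with 20 to 120 N. Pads are 22 mm wide; open, the fingers measure 114 mm over their backs; the gripper's body (76 mm by 85 mm) begins 54 mm behind the grasp point. The pads swing forward as they close: fully open they stand 13 mm farther back than shut.
Start: joints at [1.211, 0.353, 1.633, -0, 1.155, -0.002], TCP at [218.883, 585.421, 231.281] pointing down, gripper open.
Joint ranges: [-2.63, 2.63], [-0.92, 2.1], [0.06, 2.66], [-1.3, 4.44], [0, 2.69], [-3.02, 3.02]. Speed limits (rad/s): [2.22, 2.22, 2.79, 3.14, 3.14, 3.14].

INTERFACE

Orientations are given as [roll, pitch, yaw] about the fixed x, y, z axes, in that order (R = Rz(yaw) Ry(pitch) Rx(roll)).
In Python, from rig import r gives the robot as it stands.
- The arm moves only by the tool arm_command, never from a script. Its argument "targets" is a list of rows, each a list of 6 numbers: the shift along the tool's x, y, z in m, then the turn, a rotation vector about the tool's x, y, z in rad. A call has 1 to 20 rows; each row shifts and turns the commanded pose from where the row before left it, along the tool's axes as they then stand; what a row does not reach is not made up. A row lasts 1/12 s, in which the tool goes at most 41.7 mm and 7.16 degrees, less where a joint would pass 70% of its speed; a pose out of reach is approached as far as the arm can. A call is refused whole if a number of a shift passes 0.0417 or a number of a turn 0.125, either way. A call with a gripper value outside its range is refused whole. "fingers" is the finger opening in m, from 0 to 0.0854, set as the call begins (left out, the last holds). The fingers move at their own pace and stop on an object; "squeeze" is the grip in N (left out, the last holds). Time passes only in rows, so rows that do not move let the fingers close. It gives the time, the measured TCP pose, the force and the opening at its end, in the units of the state.
- r.sense(): the state, without advancing time (a new reading comes with each control period).
- r.grab_frame(name): name is "scene" or "top" or "wrist"; returns a dict with "image" (480x640x3 uint8, blue, green, red), "fx", "fy", "cx", "cy" (pixels), "xyz" and "orientation" of the camera in the world. Camera axes: x right, y down, z forward; pixel columns grow to the right and rows downward; lengths in mm; the calibration is good to about 2 mm. A picture is of the moment at which its call begins. There is no depth.
- r.sign_off(): hands the job in, once; it reports no verdict.
The state is a dict: "clock": time; "qpos": joint angles; "qvel": joint speeds; "joint_efforts": joint torques, N m; "eef_pos": TCP position; "tcp_rot": TCP orientation; "contact_force": force on the tool from outside, world axes, zero at the start; "wrist_torque": the same for the moment, N m; "opening": opening from 0.0 (shut) to 1.0 (fully open).
Only numpy, scipy, OpenCV 4.12 (cv2) and the standard library are available. Lean on these libraries where they do the work, as an engineer would, in place of code of your own. Each camera call takes 0.05 s, during which the arm holds its last target.

TASK

On the small bonding press, push the sliding nest with the white housing all the way home under the ram, then turn the clamp knob clockwise as far as it goes so that its finger locks the slide. Only then press the black ram cap 12 mm down from its rest height and keep holding it there, because the glue must set under pressure: the program finishes while the robot is still holding the cap down. Leave the other things on the bench where they are.

Things in the scene. Friction and masses are not known exactly. Their poses are not given: they have to be found in the camera images.
- press: bonding press fixed to the bench; place and yaw vary. Aluminium base 200 x 420 x 15 mm (x, y, z). Origin: centre of its underside, on the bench, z up. A slide runs along its y, home end at -y, open end at +y. A 45 mm column at x = 72, y = -120 mm (far side) carries a grey head arm (50 mm wide, x = -30 to 95, z = 124 to 150 mm); only the ram rises above it
- nest_slide (a joint): distance of the sliding nest from home, m: 0 = home against its stop, grows towards the press's +y, limit 0.10; starts 0.045 to 0.09. Stays where left, about 3 N to push. An aluminium carriage 76 x 220 mm (x, y), top at z = 37 mm, carries the black nest, white housing and grey cover at its home (-y) end
- pull_post_top (a point): centre of the top of the steel pull post on the slide, an upright pin 20 mm across standing 52 mm clear above the carriage plate, top at z = 89 mm; grip it or push it. At home it stands at press x = 0, y = 0, which is 120 mm from the ram's axis; it moves with the slide
- clamp_knob (a joint): turn of the clamp knob, rad: 0 = loose, grows clockwise seen from above to the stop at 1.4 (tight); starts 0 to 0.12; about 0.12 N m, stays where left. Its dark steel finger (68 mm) turns with it at carriage height: loose it points about along the press's +y, tight along +x, across the slide behind the carriage's +y end. The carriage's side blocks it while the slide is over 2 mm out
- clamp_knob_grip (a point): centre of the knob's black bar grip, on the knob's vertical axis at press x = -68, y = 58 mm, 77 mm above the bench. The bar is 50 mm long (its own x, the way the finger points: press yaw + 1.4 minus the joint value), 14 mm wide (its own y), z = 64 to 90 mm; this point's yaw turns with the knob
- ram (a joint): travel of the spring ram, m: 0 = up at rest, grows as it is pressed down, stop at 0.020. It springs back when let go. Takes about 5.5 N to start, 0.5 N more per mm, and beyond 6 mm, where its foot meets the cover, 1.2 N and another 0.3 N per mm: about 14.5 N at 12 mm
- ram_top (a point): centre of the flat top of the ram's cap; 194 mm above the bench at rest, moves down with the ram; at press x = 0, y = -120 mm
- ram_cap: the spring ram with its black round cap, 46 mm across, 13 mm thick; origin at the centre of its underside, 31 mm above the head arm's top at rest
- cover (a joint): how far the grey cover (58 x 68 mm, on top of the white housing, top 77 mm above the bench) is pressed down into the housing, m: 0 = up on its springy glue bead; the ram's foot reaches it after 6 mm of ram travel if the nest is home
- spare_housing: a spare white housing, 64 x 74 x 26 mm block lying on the bench past the slide's open end; origin at its underside; to be left alone
- tape_roll: a roll of tape lying flat, 90 mm across, 25 mm high, behind the press (far side); origin at its underside; to be left alone
- glue_bottle: a small white bottle with a black cap, 40 mm across, 105 mm tall, behind the press; origin at its underside; to be left alone
- screwdriver: a screwdriver lying on the bench in front of the press (robot side); origin at its underside; to be left alone
- water_bottle: a clear drinking bottle, 66 mm across, 210 mm tall, standing to the left; origin at its underside; to be left alone
- mug: a white mug, 80 mm across, 90 mm tall, standing to the right; origin at its underside; to be left alone
- mallet: a hammer lying on the bench to the right; origin at its underside; to be left alone

How it is judged:
By the outcome, as a careful person would: the job done as asked, in the order asked, and still so for the second after the job is handed in, while the arm keeps its last pose, push and grip.
It also fails if it takes over 51 s, if anything falls off the work surface, if the arm or the gripper's body presses on something with over 40 N, if the wrist force passes 120 N, or if a joint passes its speed limit or range.

## Working session

There is one attempt and no reset: what is moved stays moved. The work goes in short steps, Python scripts to look and compute and a tool call to move; the robot and the scene stay as the last step left them, time stands still between calls to the robot, and variables do not carry over. Pictures are saved under pics/ and viewed, and the job is handed in when it is done.

Besides the shell and the picture viewer there is one more tool, called after "Call:" by a JSON object that holds its "name" and its "arguments". arm_command: Moves the arm, as the interface text tells. Its arguments: {"type":"object","properties":{"targets":{"type":"array"},"fingers":{"type":"number"},"squeeze":{"type":"number"}},"required":["targets"]}

```bash
ls; mkdir -p pics
cat > h.py <<'E'
import numpy as np,cv2,json
from scipy.spatial.transform import Rotation as R
E
python3 - <<'E'
from rig import r
import cv2,pickle
print(r.sense())
for n in("scene","top","wrist"):
    f=r.grab_frame(n); cv2.imwrite(f"pics/{n}0.png",f["image"]); pickle.dump(f,open(f"{n}0.pkl","wb"))
    print(n,[f[k] for k in("fx","fy","cx","cy","xyz","orientation")])
E
```

```text
pics
{'clock': 0.0, 'qpos': array([ 1.21060363e+00,  3.53631792e-01,  1.63412324e+00, -1.26372616e-05,
        1.15520240e+00, -2.36796791e-03]), 'qvel': array([ 1.14469126e-04,  1.84071029e-03, -5.20241641e-04,  3.69546576e-05,
       -4.56619133e-04, -1.87045778e-03]), 'joint_efforts': array([-2.88922609e-03, -6.05256057e+01, -3.42068410e+01, -2.49786199e-04,
        9.41894104e-03,  9.10558788e-05]), 'eef_pos': array([218.71796904, 584.9793267 , 230.5765582 ]), 'tcp_rot': array([3.14158433e+00, 1.36480214e-03, 1.21297670e+00]), 'contact_force': array([ 0.60202965, -0.49721261, -0.73041446]), 'wrist_torque': array([ 0.0153229 , -0.01925723, -0.00214192]), 'opening': 1.0026361354698725}
scene [463.6975907968126, 463.6975907968126, 319.84374417974806, 242.23127570046614, array([ 981.36287383, -401.1648437 , 1039.14870384]), array([-2.57211128e+00,  1.03210705e-03,  8.72473159e-01])]
top [542.1380561828565, 542.1380561828565, 313.8675130737411, 243.23716910655347, array([ 397.58075416,  -42.94344135, 1662.01078165]), array([-3.04153157,  0.01689635, -1.57743277])]
wrist [406.18855190182813, 406.18855190182813, 314.89739655212793, 236.0584508385814, array([153.20031286, 609.28018193, 373.39750733]), array([2.85983301e+00, 1.30339131e-03, 1.21259534e+00])]
```

View pics/scene0.png

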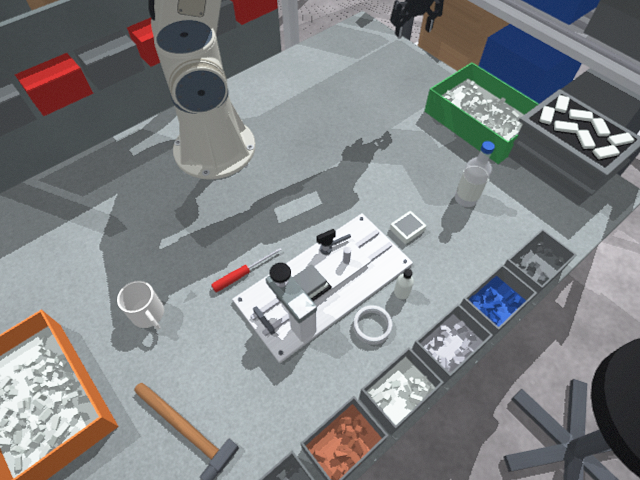

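View pics/top0.png

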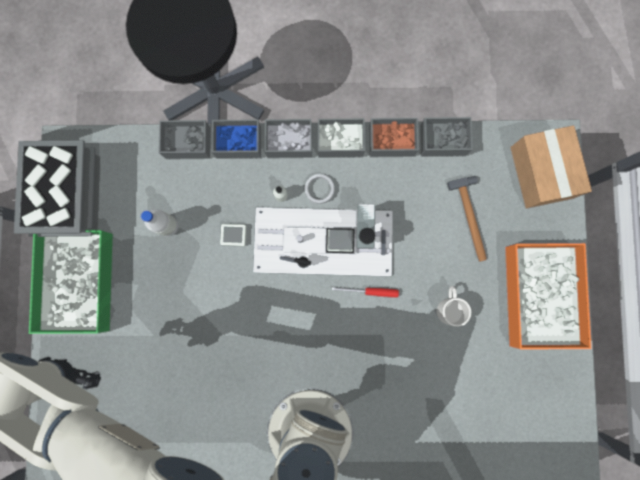

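The press is central in the top view, with base corners near (256,208), (391,211), (392,275) and (254,273). The cap is at (367,236), the knob at (303,261) and the post near (305,237). I'll zoom in to measure.

Run:
```python
import cv2
a=cv2.imread("pics/top0.png")[195:290,240:405]; cv2.imwrite("pics/topz.png",cv2.resize(a,None,fx=4.8,fy=4.8,interpolation=cv2.INTER_CUBIC))
a=cv2.imread("pics/scene0.png")[205:365,220:425]; cv2.imwrite("pics/scz.png",cv2.resize(a,None,fx=3.7,fy=3.7,interpolation=cv2.INTER_CUBIC))
```

```text
(no output)
```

View pics/topz.png

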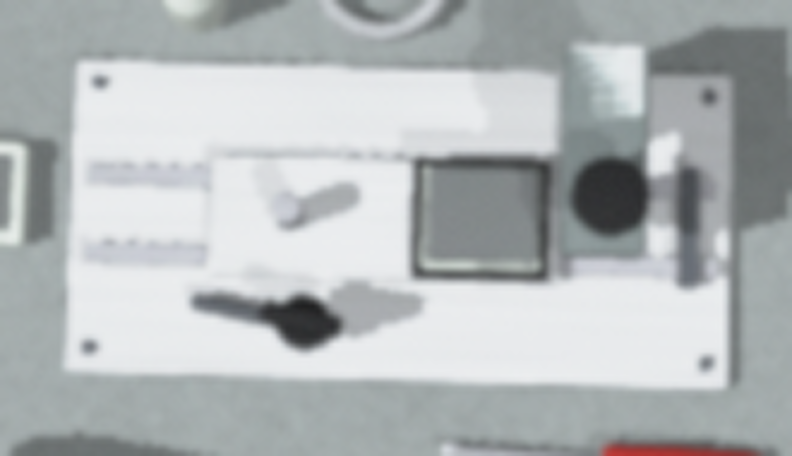

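View pics/scz.png

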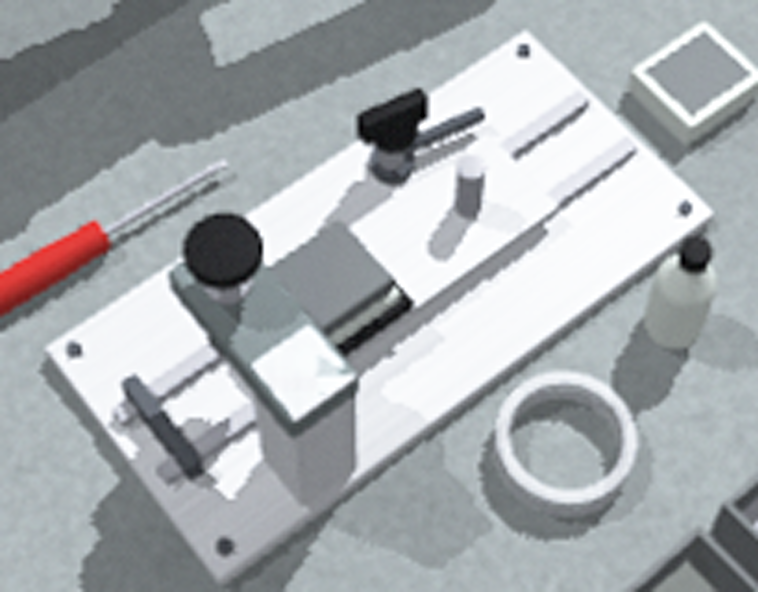

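```bash
cat > fit.py <<'E'
import pickle,numpy as np
from scipy.optimize import least_squares
from scipy.spatial.transform import Rotation as R
T=lambda u,v:(240+(u+.5)/4.8-.5,195+(v+.5)/4.8-.5)
S=lambda u,v:(220+(u+.5)/3.7-.5,205+(v+.5)/3.7-.5)
F={n:pickle.load(open(n+"0.pkl","rb")) for n in("scene","top")}
def proj(f,p):
    c=R.from_euler("xyz",f["orientation"]).inv().apply(p-f["xyz"]); return np.array([f["fx"]*c[0]/c[2]+f["cx"],f["fy"]*c[1]/c[2]+f["cy"]])
P=[("top",T(78,62),100,210,15,0),("top",T(732,75),100,-210,15,0),("top",T(65,370),-100,210,15,0),("top",T(728,387),-100,-210,15,0),
("scene",S(525,30),-100,210,15,0),("scene",S(712,212),100,210,15,0),("scene",S(48,345),-100,-210,15,0),("scene",S(222,570),100,-210,15,0),
("top",T(610,195),0,-120,194,0),("scene",S(223,246),0,-120,194,0),
("scene",S(471,162),0,0,89,1),("top",T(270,180),0,0,89,1),("scene",S(395,112),-68,58,88,0),("top",T(303,318),-68,58,85,0)]
def res(v):
    o=[]
    for n,uv,x,y,z,s in P:
        c,si=np.cos(v[2]),np.sin(v[2]); y=y+s*v[3]
        p=np.array([v[0]+c*x-si*y,v[1]+si*x+c*y,z]); o.append(proj(F[n],p)-uv)
    return np.array(o)
if __name__=="__main__":
    s=least_squares(lambda v:res(v).ravel(),[600,0,0,60],x_scale=[100,100,.1,100],loss="soft_l1")
    v=s.x; print(v); print(np.c_[res(v)].round(2))
    for nm,x,y in(("post",0,v[3]),("post home",0,0),("knob",-68,58),("ram",0,-120)):
        c,si=np.cos(v[2]),np.sin(v[2]); print(nm,v[0]+c*x-si*y,v[1]+si*x+c*y)
E
python3 fit.py
```

```text
[ 5.70625619e+02 -4.31790306e+01 -3.25869691e-02  7.43316489e+01]
[[-0.55 -0.71]
 [-0.13 -0.29]
 [-0.25  0.05]
 [-0.06 -0.01]
 [ 0.2  -0.52]
 [ 1.05  0.01]
 [-1.38  0.44]
 [-0.75  3.  ]
 [ 0.03 -0.32]
 [-0.11 -0.37]
 [ 1.74 -0.04]
 [ 1.37  5.36]
 [-0.58 -1.25]
 [-0.53  0.07]]
post 573.0474336997304 31.113154959627842
post home 570.6256192359303 -43.17903060161381
knob 504.55143071397674 17.005698451239276
ram 566.7158749997656 -163.11532160649597
```

```bash
sed -i 's/T(270,180)/T(290,209)/; s/("scene",S(222,570),100,-210,15,0),//' fit.py; python3 fit.py
```

```text
[ 5.70386360e+02 -4.35851388e+01 -3.24286579e-02  6.89236799e+01]
[[-0.43 -0.63]
 [ 0.   -0.23]
 [-0.12  0.14]
 [ 0.08  0.06]
 [ 0.01 -0.5 ]
 [ 0.87  0.02]
 [-1.58  0.49]
 [ 0.18 -0.24]
 [-0.33 -0.33]
 [-0.17  1.16]
 [-0.81 -0.55]
 [-0.77 -1.23]
 [-0.38  0.16]]
post 572.621070691395 25.302303645849832
post home 570.3863599799064 -43.58513875831039
knob 504.3026443705606 16.589129257703775
ram 566.4956030483054 -163.52204721646268
```

```bash
cat > go.py <<'E'
# usage: go.py x y z yaw : prints total tool-frame shift (m) and turn from current pose
import sys,numpy as np
from rig import r
from scipy.spatial.transform import Rotation as R
s=r.sense(); Q=R.from_euler("xyz",s["tcp_rot"])
t=list(map(float,sys.argv[1:5]))
d=np.array(t[:3])-s["eef_pos"]; print("clock",s["clock"],"pos",s["eef_pos"].round(1),"rot",s["tcp_rot"].round(4),"F",s["contact_force"].round(2),"T",s["wrist_torque"].round(3),"open",round(s["opening"],3))
G=R.from_euler("xyz",[np.pi,0,t[3]])
print("tool shift m",(Q.inv().apply(d)/1000).round(4),"turn",(Q.inv()*G).as_rotvec().round(4))
print("after turn shift",(G.inv().apply(d)/1000).round(4))
E
python3 go.py 573 75 130 -0.0324
```

```text
clock 0.15 pos [218.7 585.1 230.7] rot [-3.1416e+00  1.0000e-03  1.2130e+00] F [0.07 0.29 0.62] T [-0.04   0.011  0.073] open 1.0
tool shift m [-0.3536  0.5105  0.1011] turn [7.0000e-04 9.0000e-04 1.2454e+00]
after turn shift [0.3706 0.4984 0.1007]
```

Call:
{"name": "arm_command", "arguments": {"targets": [[-0.0196,0.0284,0,0,0,0],[-0.0196,0.0284,0,0,0,0],[-0.0196,0.0284,0,0,0,0],[-0.0196,0.0284,0,0,0,0],[-0.0196,0.0284,0,0,0,0],[-0.0196,0.0284,0,0,0,0],[-0.0196,0.0284,0,0,0,0],[-0.0196,0.0284,0,0,0,0],[-0.0196,0.0284,0,0,0,0],[-0.0196,0.0284,0,0,0,0],[-0.0196,0.0284,0,0,0,0],[-0.0196,0.0284,0,0,0,0],[-0.0196,0.0284,0,0,0,0],[-0.0196,0.0284,0,0,0,0],[-0.0196,0.0284,0,0,0,0],[-0.0196,0.0284,0,0,0,0],[-0.0196,0.0284,0,0,0,0],[-0.0196,0.0284,0,0,0,0]], "fingers": 0, "squeeze": 40}}

```text
clock: 1.65
eef_pos: [574.7, 74.3, 231.1]
tcp_rot: [-3.141, 0.0, 1.213]
contact_force: [1.0, 0.3, -0.1]
opening: 0.001
```

Call:
{"name": "arm_command", "arguments": {"targets": [[0,0,0.01,0,0,0.1245],[0,0,0.01,0,0,0.1245],[0,0,0.01,0,0,0.1245],[0,0,0.01,0,0,0.1245],[0,0,0.01,0,0,0.1245],[0,0,0.01,0,0,0.1245],[0,0,0.01,0,0,0.1245],[0,0,0.01,0,0,0.1245],[0,0,0.01,0,0,0.1245],[0,0,0.01,0,0,0.1245],[0,0,0,0,0,0],[0,0,0,0,0,0]]}}

```text
clock: 2.65
eef_pos: [573.7, 75.9, 130.8]
tcp_rot: [3.141, 0.001, -0.028]
contact_force: [0.2, 0.4, 0.3]
opening: 0.0
```

```bash
python3 go.py 573 75 60 -0.0324
python3 - <<'E'
from rig import r
import cv2,pickle
for n in("wrist","scene"):
    f=r.grab_frame(n); cv2.imwrite(f"pics/{n}1.png",f["image"]); pickle.dump(f,open(n+"1.pkl","wb"))
a=cv2.imread("pics/scene1.png")[180:365,220:425]; cv2.imwrite("pics/sc1z.png",cv2.resize(a,None,fx=3,fy=3,interpolation=cv2.INTER_CUBIC))
E
```

```text
clock 2.65 pos [573.7  75.9 130.8] rot [ 3.1413e+00  1.4000e-03 -2.8000e-02] F [0.2  0.44 0.28] T [0.019 0.008 0.004] open 0.0
tool shift m [-0.0006  0.0009  0.0708] turn [0.0003 0.0014 0.0044]
after turn shift [-0.0007  0.0009  0.0708]
```

View pics/wrist1.png

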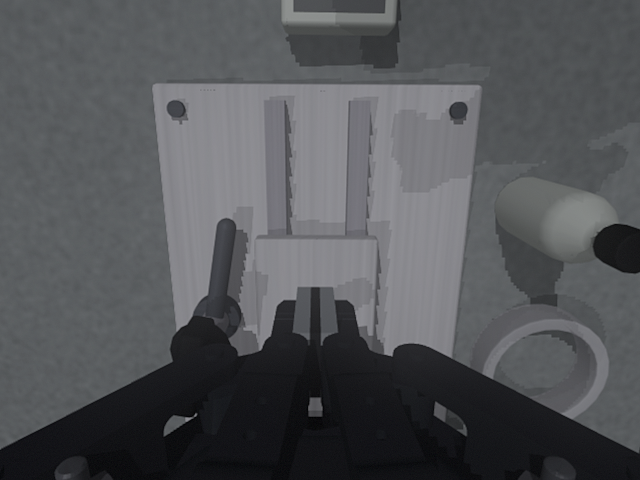

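View pics/sc1z.png

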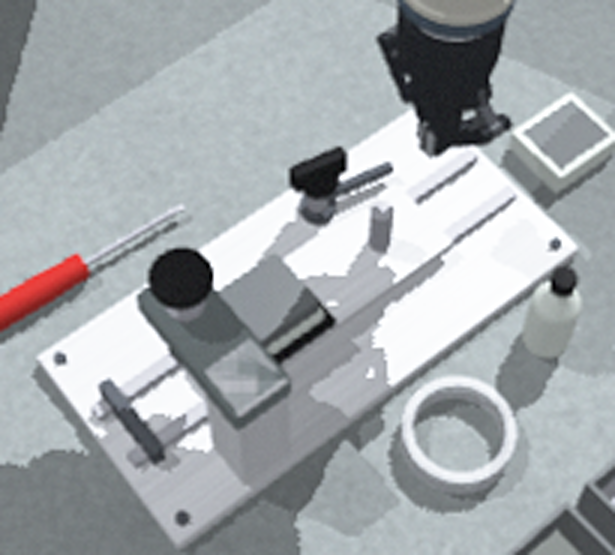

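The wrist image shows the closed pads at (315,310), centred over the carriage (cols 258–378) with the way down clear. Next I go down behind the post and push.

Call:
{"name": "arm_command", "arguments": {"targets": [[0,0.001,0.012,0,0,0.0044],[0,0,0.012,0,0,0],[0,0,0.012,0,0,0],[0,0,0.012,0,0,0],[0,0,0.012,0,0,0],[0,0,0.012,0,0,0],[0,0.007,0,0,0,0],[0,0.007,0,0,0,0],[0,0.007,0,0,0,0],[0,0.007,0,0,0,0],[0,0.007,0,0,0,0],[0,0.007,0,0,0,0],[0,0.007,0,0,0,0],[0,0.007,0,0,0,0]]}}

```text
clock: 3.92
eef_pos: [572.6, 18.3, 59.8]
tcp_rot: [-3.141, -0.001, -0.037]
contact_force: [1.7, 2.9, 2.3]
opening: 0.002
```

Call:
{"name": "arm_command", "arguments": {"targets": [[0,0.007,0,0,0,0],[0,0.007,0,0,0,0],[0,0.007,0,0,0,0],[0,0.007,0,0,0,0],[0,0.003,0,0,0,0],[0,0.002,0,0,0,0],[0,0,0,0,0,0]]}}

```text
clock: 4.5
eef_pos: [570.5, -14.6, 59.1]
tcp_rot: [3.141, 0.001, -0.037]
contact_force: [0.2, -0.5, 0.7]
opening: -0.002
```

Call:
{"name": "arm_command", "arguments": {"targets": [[0,0.002,0,0,0,0],[0,0.002,0,0,0,0],[0,0,0,0,0,0]]}}

```text
clock: 4.75
eef_pos: [570.2, -18.1, 59.0]
tcp_rot: [3.141, 0.001, -0.036]
contact_force: [0.4, 0.0, -0.1]
opening: -0.002
```

Call:
{"name": "arm_command", "arguments": {"targets": [[0,0.002,0,0,0,0],[0,0,0,0,0,0]]}}

```text
clock: 4.92
eef_pos: [570.2, -20.1, 59.0]
tcp_rot: [3.141, 0.001, -0.036]
contact_force: [0.2, 1.3, -0.4]
opening: -0.003
```

Call:
{"name": "arm_command", "arguments": {"targets": [[0,0.002,0,0,0,0],[0,0,0,0,0,0]]}}

```text
clock: 5.08
eef_pos: [570.2, -22.2, 59.1]
tcp_rot: [3.142, 0.001, -0.036]
contact_force: [0.1, 0.8, -0.2]
opening: -0.001
```

Call:
{"name": "arm_command", "arguments": {"targets": [[0,0.002,0,0,0,0],[0,0,0,0,0,0]]}}

```text
clock: 5.25
eef_pos: [570.2, -22.4, 59.1]
tcp_rot: [-3.139, 0.001, -0.038]
contact_force: [-1.0, 13.9, -0.2]
opening: 0.001
```

```bash
cat > snap.py <<'E'
import sys,cv2,pickle
from rig import r
k=sys.argv[1]
f=r.grab_frame("scene"); pickle.dump(f,open(f"scene{k}.pkl","wb"))
a=f["image"][180:365,220:425]; cv2.imwrite(f"pics/sc{k}z.png",cv2.resize(a,None,fx=3.2,fy=3.2,interpolation=cv2.INTER_CUBIC))
E
python3 snap.py 2
```

```text
(no output)
```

View pics/sc2z.png

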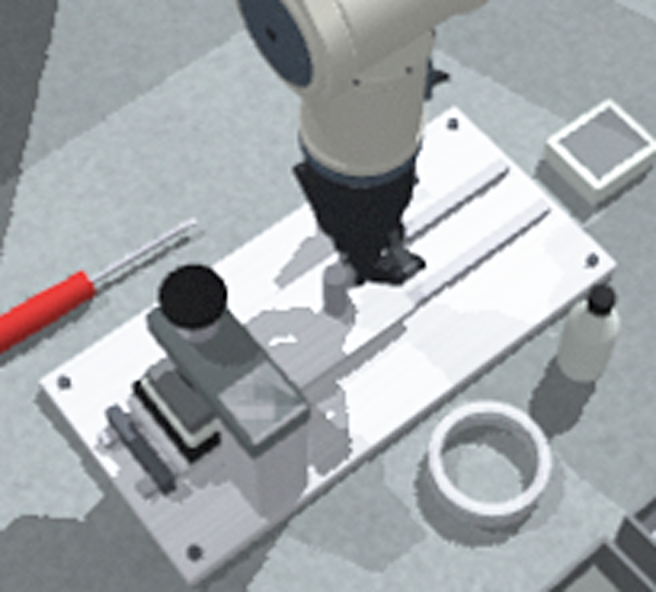

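Home: it stopped at TCP y −22.4 with 14 N, against a predicted −22.6. The picture shows the nest against the stop bar under the head. Next is the knob.

Call:
{"name": "arm_command", "arguments": {"targets": [[0,-0.008,0,0,0,0],[0,0,-0.013,0,0,0],[0,0,-0.013,0,0,0],[0,0,-0.013,0,0,0],[0,0,-0.013,0,0,0],[0,0,0,0,0,0]]}}

```text
clock: 5.8
eef_pos: [572.8, -16.2, 113.8]
tcp_rot: [3.141, -0.005, -0.036]
contact_force: [0.6, -0.4, 0.3]
opening: -0.001
```

```bash
python3 go.py 504.3 16.6 112 -0.26
```

```text
clock 5.8 pos [572.8 -16.2 113.8] rot [ 3.141  -0.0045 -0.0362] F [ 0.56 -0.38  0.25] T [-0.048 -0.016 -0.023] open -0.001
tool shift m [-0.0696 -0.0303  0.0015] turn [ 0.     -0.0046  0.2238]
after turn shift [-0.0746 -0.0141  0.0018]
```

Call:
{"name": "arm_command", "arguments": {"targets": [[-0.0137,-0.0061,0,0,0,0],[-0.0137,-0.0061,0,0,0,0],[-0.0137,-0.0061,0,0,0,0],[-0.0137,-0.0061,0,0,0,0],[-0.0137,-0.0061,0,0,0,0],[0,0,0,0,0,0.112],[0,0,0,0,0,0.112],[0,0,0,0,0,0],[0,0,0,0,0,0],[0,0,0,0,0,0]], "fingers": 0.055}}

```text
clock: 6.63
eef_pos: [503.5, 16.8, 111.0]
tcp_rot: [3.141, 0.0, -0.257]
contact_force: [0.4, -0.8, -0.8]
opening: 0.643
```

```bash
python3 go.py 504.3 16.6 60 -0.26; python3 snap.py 3
python3 - <<'E'
from rig import r
import cv2,pickle
f=r.grab_frame("wrist"); cv2.imwrite("pics/wrist3.png",f["image"]); pickle.dump(f,open("wrist3.pkl","wb"))
E
```

```text
clock 6.6333 pos [503.5  16.8 111. ] rot [ 3.1414  0.     -0.2569] F [ 0.43 -0.75 -0.77] T [ 0.007  0.055 -0.019] open 0.643
tool shift m [0.0008 0.     0.051 ] turn [0.0002 0.     0.0031]
after turn shift [0.0008 0.     0.051 ]
```

View pics/wrist3.png

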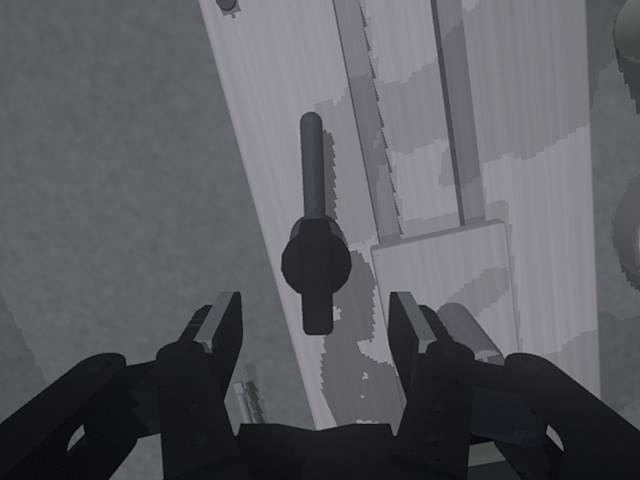

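View pics/sc3z.png

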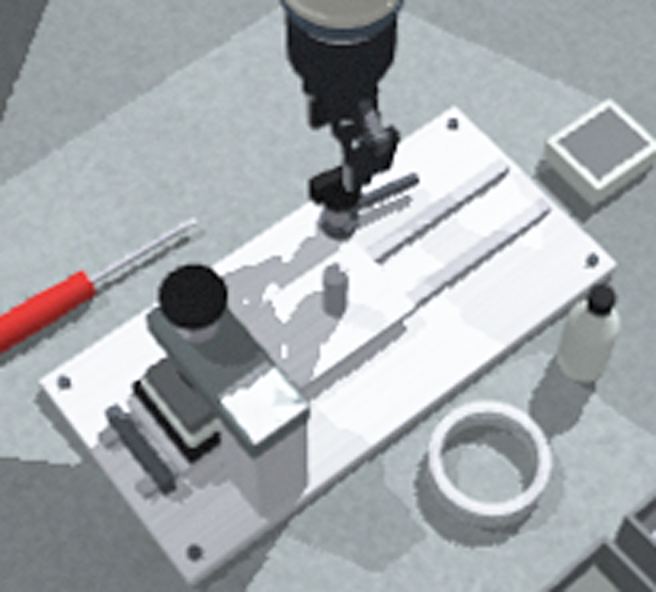

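Run:
```python
import pickle,numpy as np
from fit import proj
f=pickle.load(open("wrist3.pkl","rb"))
for a in (-25,0,25):
  d=np.array([np.cos(1.31),np.sin(1.31)])*a
  print(a,proj(f,np.array([504.3+d[0],16.6+d[1],90])).round(0))
print(proj(f,np.array([503.5,16.8,111])))
```

```text
-25 [315. 337.]
0 [315. 286.]
25 [316. 231.]
[313.3415287  307.74345992]
```

The bar sits centred between the pads, from (316,225) to (318,335), and matches the projection within about 1–2 mm. Descending to grip it.

Call:
{"name": "arm_command", "arguments": {"targets": [[0.0008,0,0.01,0,0,0],[0,0,0.01,0,0,0],[0,0,0.01,0,0,0],[0,0,0.01,0,0,0],[0,0,0.01,0,0,0],[0,0,0,0,0,0],[0,0,0,0,0,0]]}}

```text
clock: 7.32
eef_pos: [503.5, 16.7, 60.3]
tcp_rot: [3.141, 0.002, -0.26]
contact_force: [-0.7, -0.2, 0.6]
opening: 0.643
```

Call:
{"name": "arm_command", "arguments": {"targets": [[0,0,0,0,0,0],[0,0,0,0,0,0],[0,0,0,0,0,0],[0,0,0,0,0,0],[0,0,0,0,0,0],[0,0,0,0,0,0]], "fingers": 0, "squeeze": 50}}

```text
clock: 7.82
eef_pos: [504.5, 17.2, 64.0]
tcp_rot: [-3.141, -0.001, -0.261]
contact_force: [-11.8, 3.1, 34.3]
opening: 0.155
```

Closing the pads swung the tips into the hub, giving 34 N upward. I'll reopen, rise 7 mm and grip again.

Call:
{"name": "arm_command", "arguments": {"targets": [[0,0,0,0,0,0],[0,0,-0.004,0,0,0],[0,0,-0.005,0,0,0],[0,0,0,0,0,0]], "fingers": 0.03}}

```text
clock: 8.15
eef_pos: [504.8, 16.8, 71.4]
tcp_rot: [-3.141, -0.001, -0.26]
contact_force: [0.1, -0.4, 0.1]
opening: 0.351
```

Call:
{"name": "arm_command", "arguments": {"targets": [[0,0,0,0,0,0],[0,0,0,0,0,0],[0,0,0,0,0,0],[0,0,0,0,0,0],[0,0,0,0,0,0]], "fingers": 0, "squeeze": 50}}

```text
clock: 8.57
eef_pos: [504.1, 16.8, 70.6]
tcp_rot: [3.142, 0.0, -0.26]
contact_force: [-2.0, 0.1, 9.6]
opening: 0.15
```

Call:
{"name": "arm_command", "arguments": {"targets": [[0,0,0,0,0,0.06],[0,0,0,0,0,0.1],[0,0,0,0,0,0.1],[0,0,0,0,0,0.1],[0,0,0,0,0,0.1],[0,0,0,0,0,0.1],[0,0,0,0,0,0.1],[0,0,0,0,0,0]]}}

```text
clock: 9.23
eef_pos: [504.0, 16.9, 70.6]
tcp_rot: [3.141, 0.001, -0.927]
contact_force: [-2.5, 0.5, 10.0]
opening: 0.149
```

```bash
python3 go.py 504.3 16.6 70 -1.6
```

```text
clock 9.2333 pos [504.   16.9  70.6] rot [ 3.1412e+00  5.0000e-04 -9.2680e-01] F [-2.5   0.46  9.99] T [ 0.135  0.52  -0.085] open 0.149
tool shift m [ 0.0004 -0.0001  0.0006] turn [6.000e-04 4.000e-04 6.732e-01]
after turn shift [ 0.0003 -0.0003  0.0006]
```

Call:
{"name": "arm_command", "arguments": {"targets": [[0,0,0,0,0,0.1],[0,0,0,0,0,0.1],[0,0,0,0,0,0.1],[0,0,0,0,0,0.1],[0,0,0,0,0,0.1],[0,0,0,0,0,0.1],[0,0,0,0,0,0.02],[0,0,0,0,0,0]]}}

```text
clock: 9.9
eef_pos: [504.0, 17.0, 70.6]
tcp_rot: [3.141, 0.0, -1.542]
contact_force: [-4.1, 0.9, 10.4]
opening: 0.148
```

```bash
python3 go.py 504.3 16.6 70 -1.6
```

```text
clock 9.9 pos [504.   17.   70.6] rot [ 3.1409e+00  4.0000e-04 -1.5424e+00] F [-4.1   0.88 10.42] T [ 0.239  0.479 -0.131] open 0.148
tool shift m [ 0.0004 -0.0003  0.0006] turn [0.0007 0.0004 0.0576]
after turn shift [ 0.0004 -0.0004  0.0006]
```

Call:
{"name": "arm_command", "arguments": {"targets": [[0,0,0,0,0,0.05],[0,0,0,0,0,0]]}}

```text
clock: 10.07
eef_pos: [503.9, 17.0, 70.6]
tcp_rot: [3.141, 0.0, -1.593]
contact_force: [-3.9, 3.0, 10.2]
opening: 0.154
```

```bash
python3 go.py 504.3 16.6 70 -1.6
```

```text
clock 10.0667 pos [503.9  17.   70.6] rot [ 3.1408e+00  3.0000e-04 -1.5933e+00] F [-3.86  3.   10.17] T [ 0.307  0.481 -0.101] open 0.154
tool shift m [ 0.0004 -0.0004  0.0006] turn [0.0008 0.0003 0.0067]
after turn shift [ 0.0004 -0.0004  0.0006]
```

Call:
{"name": "arm_command", "arguments": {"targets": [[0,0,0,0,0,0.05],[0,0,0,0,0,0]]}}

```text
clock: 10.23
eef_pos: [504.0, 17.0, 70.6]
tcp_rot: [3.141, -0.0, -1.641]
contact_force: [-3.8, 3.5, 10.5]
opening: 0.153
```

```bash
python3 go.py 504.3 16.6 70 -1.6
```

```text
clock 10.2333 pos [504.   17.   70.6] rot [ 3.1409e+00 -1.0000e-04 -1.6413e+00] F [-3.82  3.53 10.53] T [0.521 0.548 1.152] open 0.153
tool shift m [ 0.0004 -0.0004  0.0006] turn [ 0.0007 -0.0001 -0.0413]
after turn shift [ 0.0004 -0.0004  0.0006]
```

Torque jumped to 1.15 N m at yaw −1.64 (tight predicted at −1.60), so the knob is at its stop. Releasing and rising.

Call:
{"name": "arm_command", "arguments": {"targets": [[0,0,0,0,0,0],[0,0,0,0,0,0],[0,0,0,0,0,0],[0,0,-0.01,0,0,0],[0,0,-0.015,0,0,0],[0,0,-0.02,0,0,0],[0,0,-0.025,0,0,0],[0,0,-0.025,0,0,0],[0,0,-0.025,0,0,0],[0,0,-0.025,0,0,0],[0,0,0,0,0,0]], "fingers": 0.04}}

```text
clock: 11.15
eef_pos: [506.8, 16.8, 220.6]
tcp_rot: [-3.134, 0.001, -1.641]
contact_force: [1.3, -0.7, 0.3]
opening: 0.47
```

```bash
python3 go.py 566.5 -163.5 215 -1.603; python3 snap.py 4;  python3 - <<'E'
from rig import r
import cv2,pickle
f=r.grab_frame("wrist"); cv2.imwrite("pics/wrist4.png",f["image"]); pickle.dump(f,open("wrist4.pkl","wb"))
E
```

```text
clock 11.15 pos [506.8  16.8 220.6] rot [-3.1342e+00  7.0000e-04 -1.6405e+00] F [ 1.34 -0.71  0.29] T [ 0.037 -0.092 -0.033] open 0.47
tool shift m [ 0.1757 -0.0721  0.006 ] turn [-0.0074  0.0006 -0.0375]
after turn shift [ 0.1783 -0.0655  0.0056]
```

View pics/wrist4.png

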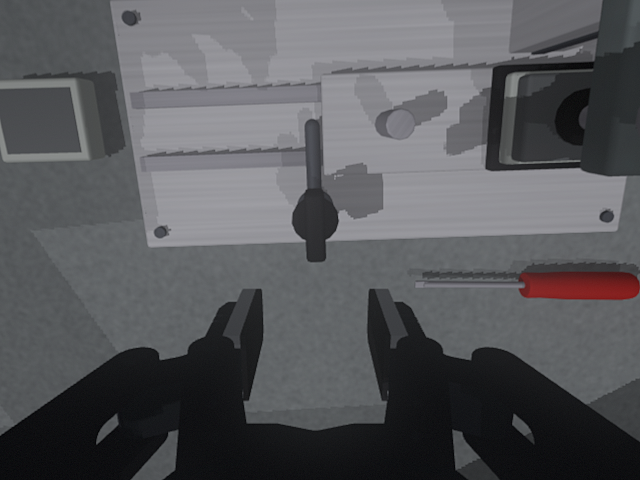

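View pics/sc4z.png

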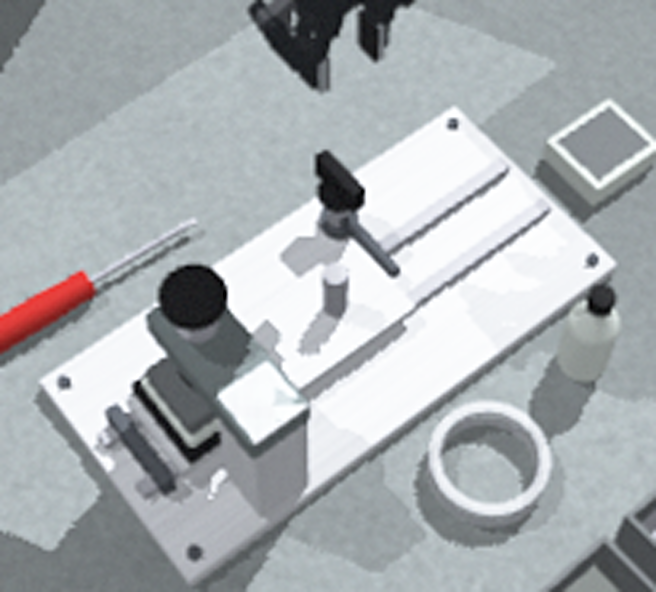

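The finger now lies across the slide, (312,125)–(312,190) in the wrist view, just behind the carriage end at column 322. The slide is home, so I'm moving to the ram.

Call:
{"name": "arm_command", "arguments": {"targets": [[0.022,-0.009,0,0,0,0],[0.022,-0.009,0,0,0,0],[0.022,-0.009,0,0,0,0],[0.022,-0.009,0,0,0,0],[0.022,-0.009,0,0,0,0],[0.022,-0.009,0,0,0,0],[0.022,-0.009,0,0,0,0],[0.022,-0.009,0,0,0,0],[0,0,0,0,0,-0.037],[0,0,0,0,0,0],[0,0,0,0,0,0],[0,0,0,0,0,0]], "fingers": 0}}

```text
clock: 12.25
eef_pos: [563.1, -163.2, 214.4]
tcp_rot: [3.14, 0.001, -1.604]
contact_force: [-0.5, -0.8, 0.4]
opening: 0.0
```

```bash
python3 go.py 566.5 -163.5 196 -1.603; python3 snap.py 5;  python3 - <<'E'
from rig import r
import cv2,pickle
f=r.grab_frame("wrist"); cv2.imwrite("pics/wrist5.png",f["image"])
from fit import proj
import numpy as np
print(proj(f,np.array([566.5,-163.5,194])),proj(f,r.sense()["eef_pos"]))
E
```

```text
clock 12.25 pos [ 563.1 -163.2  214.4] rot [ 3.1399e+00  6.0000e-04 -1.6040e+00] F [-0.54 -0.85  0.4 ] T [0.032 0.035 0.003] open 0.0
tool shift m [ 0.0002 -0.0034  0.0184] turn [ 0.0017  0.0006 -0.001 ]
after turn shift [ 0.0002 -0.0034  0.0184]
[314.27635876 281.47918204] [313.40378886 309.78030693]
```

View pics/wrist5.png

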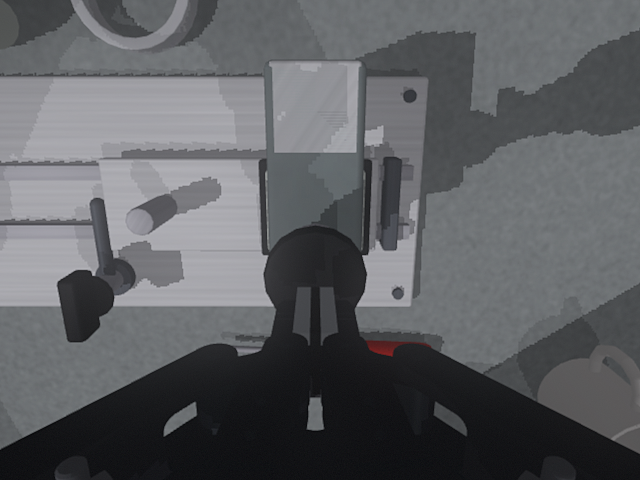

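View pics/sc5z.png

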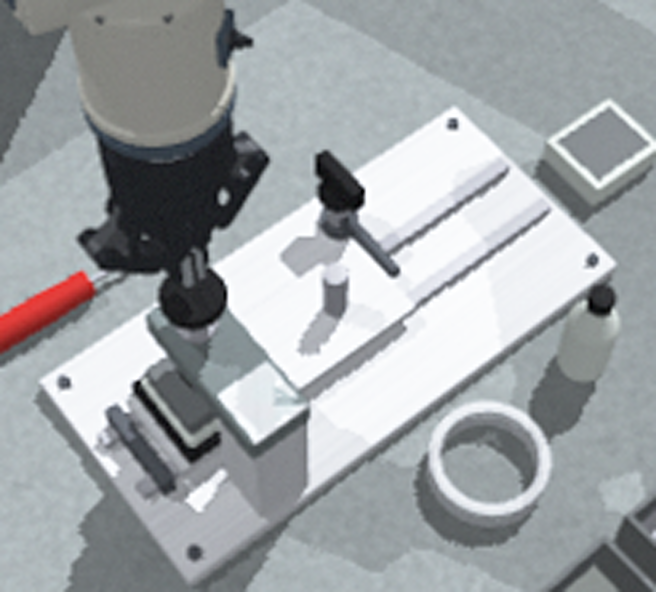

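Call:
{"name": "arm_command", "arguments": {"targets": [[0,-0.0035,0,0,0,0],[0,0,0.006,0,0,0],[0,0,0.006,0,0,0],[0,0,0.005,0,0,0],[0,0,0,0,0,0],[0,0,0,0,0,0]]}}

```text
clock: 12.85
eef_pos: [566.9, -163.8, 197.6]
tcp_rot: [3.14, 0.0, -1.603]
contact_force: [0.6, 0.4, 0.2]
opening: -0.002
```

Call:
{"name": "arm_command", "arguments": {"targets": [[0,0,0.002,0,0,0],[0,0,0,0,0,0]]}}

```text
clock: 13.02
eef_pos: [567.3, -163.9, 196.1]
tcp_rot: [3.141, 0.0, -1.603]
contact_force: [-0.4, -0.6, 0.5]
opening: 0.001
```

Call:
{"name": "arm_command", "arguments": {"targets": [[0,0,0.002,0,0,0],[0,0,0,0,0,0]]}}

```text
clock: 13.18
eef_pos: [567.4, -164.0, 194.2]
tcp_rot: [-3.141, -0.0, -1.603]
contact_force: [-0.3, -0.5, 0.1]
opening: -0.003
```

Call:
{"name": "arm_command", "arguments": {"targets": [[0,0,0.002,0,0,0],[0,0,0,0,0,0],[0,0,0,0,0,0]]}}

```text
clock: 13.43
eef_pos: [567.4, -164.0, 192.5]
tcp_rot: [-3.141, -0.0, -1.603]
contact_force: [-1.0, -0.2, 3.6]
opening: 0.004
```

Call:
{"name": "arm_command", "arguments": {"targets": [[0,0,0.001,0,0,0],[0,0,0,0,0,0],[0,0,0,0,0,0]]}}

```text
clock: 13.68
eef_pos: [567.4, -164.0, 191.4]
tcp_rot: [-3.141, -0.0, -1.603]
contact_force: [-0.4, 0.2, 3.5]
opening: 0.0
```

Call:
{"name": "arm_command", "arguments": {"targets": [[0,0,0.001,0,0,0],[0,0,0,0,0,0],[0,0,0,0,0,0]]}}

```text
clock: 13.93
eef_pos: [567.4, -164.0, 190.4]
tcp_rot: [-3.141, -0.0, -1.603]
contact_force: [-0.8, -0.5, 4.4]
opening: 0.002
```

Call:
{"name": "arm_command", "arguments": {"targets": [[0,0,0.001,0,0,0],[0,0,0.001,0,0,0],[0,0,0,0,0,0],[0,0,0,0,0,0]]}}

```text
clock: 14.27
eef_pos: [567.4, -164.0, 188.3]
tcp_rot: [-3.141, -0.0, -1.603]
contact_force: [-0.8, -0.3, 4.8]
opening: -0.002
```

Call:
{"name": "arm_command", "arguments": {"targets": [[0,0,0.001,0,0,0],[0,0,0.001,0,0,0],[0,0,0,0,0,0],[0,0,0,0,0,0]]}}

```text
clock: 14.6
eef_pos: [567.4, -164.0, 186.6]
tcp_rot: [-3.141, -0.0, -1.603]
contact_force: [-2.4, -0.7, 7.7]
opening: 0.002
```

Call:
{"name": "arm_command", "arguments": {"targets": [[0,0,0.001,0,0,0],[0,0,0.001,0,0,0],[0,0,0,0,0,0],[0,0,0,0,0,0]]}}

```text
clock: 14.93
eef_pos: [567.5, -164.0, 184.7]
tcp_rot: [-3.141, -0.0, -1.603]
contact_force: [-2.5, 0.7, 9.8]
opening: 0.002
```

Call:
{"name": "arm_command", "arguments": {"targets": [[0,0,0.001,0,0,0],[0,0,0.001,0,0,0],[0,0,0.001,0,0,0],[0,0,0,0,0,0],[0,0,0,0,0,0],[0,0,0,0,0,0]]}}

```text
clock: 15.43
eef_pos: [567.5, -164.0, 182.0]
tcp_rot: [-3.141, -0.0, -1.603]
contact_force: [-2.4, 1.0, 11.5]
opening: -0.004
```

```bash
python3 snap.py 6; python3 go.py 566.5 -163.5 182 -1.603
python3 - <<'E'
from rig import r
import cv2,pickle,numpy as np
f=r.grab_frame("wrist"); cv2.imwrite("pics/wrist6.png",f["image"])
a=pickle.load(open("scene5.pkl","rb"))["image"];b=pickle.load(open("scene6.pkl","rb"))["image"]
c=[cv2.resize(i[245:345,240:340],None,fx=4,fy=4,interpolation=cv2.INTER_CUBIC) for i in(a,b)]
cv2.imwrite("pics/cmp6.png",np.hstack(c))
from fit import proj,F
for z in (181,150):print(proj(F["scene"],np.array([566.5,-163.5,z])))
for z in (181,169):
  u=[proj(F["scene"],np.array([566.5,-163.5,z]))]; print(z,u)
E
```

```text
clock 15.4833 pos [ 567.5 -164.   182. ] rot [-3.1411e+00 -2.0000e-04 -1.6034e+00] F [-3.07  0.43 10.88] T [0.06  0.465 0.059] open 0.006
tool shift m [-0.0005  0.001   0.    ] turn [-0.0005 -0.0002 -0.0004]
after turn shift [-0.0005  0.001   0.    ]
[280.04585324 273.7918752 ]
[281.09696423 280.70054197]
181 [array([280.04585324, 273.7918752 ])]
169 [array([280.45933392, 276.50957127])]
```

View pics/cmp6.png

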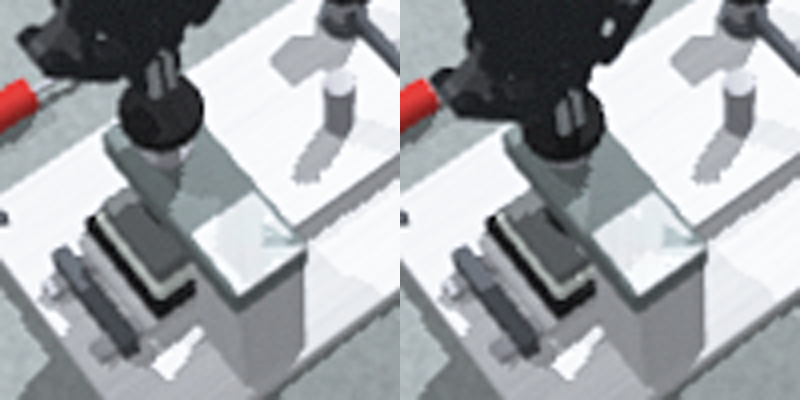

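View pics/wrist6.png

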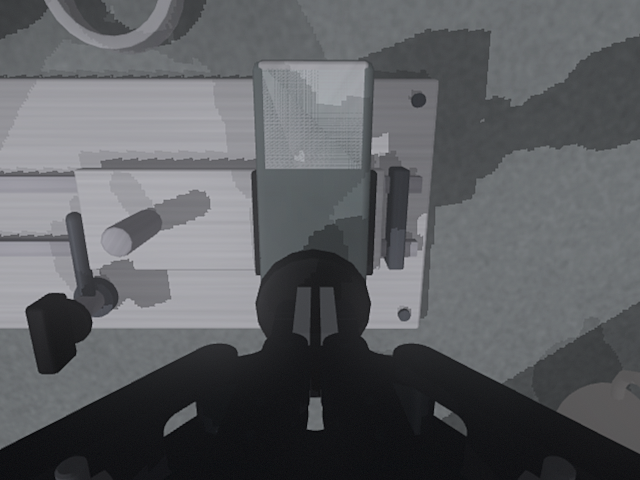

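Force and height give a bracket: the slope breaks at about z 188, which fits a rest height of 193–194.2. I'll refine this by tracking the cap's lower rim in the scene camera.

```bash
cat > rim.py <<'E'
import pickle,numpy as np,cv2
from rig import r
from scipy.optimize import least_squares
from fit import proj,F
def edges(img):
    g=cv2.cvtColor(img,cv2.COLOR_BGR2GRAY).astype(float); o={}
    for c in range(271,291):
        col=g[255:300,c]; d=col<55
        # lowest dark pixel of cap run starting at rows ~ cap
        rows=np.where(d[:32])[0]
        if len(rows)==0: continue
        k=rows.max()
        if k+1<len(col): 
            lo,hi=col[k],col[k+1]; o[c]=255+k+(55-lo)/(hi-lo)
    return o
a=edges(pickle.load(open("scene5.pkl","rb"))["image"]); a0=edges(pickle.load(open("scene0.pkl","rb"))["image"])
bs=[edges(r.grab_frame("scene")["image"]) for _ in range(3)]
t=np.linspace(0,2*np.pi,720)
def pred(ztop,c):
    pts=np.array([proj(F["scene"],np.array([566.7+23*np.cos(q),-163.6+23*np.sin(q),z])) for z in(ztop-13,) for q in t])
    lo=pts[pts[:,1]>np.median(pts[:,1])]; lo=lo[np.argsort(lo[:,0])]; return np.interp(c,lo[:,0],lo[:,1])
for n,e in [("0",a0),("5",a)]+[("b",b) for b in bs]:
    print(n,{c:round(v,2) for c,v in e.items()})
cs=sorted(set(a)&set(bs[0])); cs=[c for c in cs if 273<=c<=288]
b=np.array([np.mean([x[c] for x in bs]) for c in cs]); print("shift",(b-[a[c] for c in cs]).round(2))
for z in (194,183,182,181,180):print(z,(pred(z,np.array(cs))).round(2))
print(r.sense()["clock"],r.sense()["eef_pos"],r.sense()["contact_force"])
E
python3 rim.py
```

```text
0 {271: np.float64(277.49), 272: np.float64(278.54), 273: np.float64(280.14), 274: np.float64(280.78), 275: np.float64(281.3), 276: np.float64(281.57), 277: np.float64(281.75), 278: np.float64(282.05), 279: np.float64(282.29), 280: np.float64(282.43), 281: np.float64(282.23), 282: np.float64(282.12), 283: np.float64(281.83), 284: np.float64(281.13), 285: np.float64(280.53), 286: np.float64(280.15), 287: np.float64(279.16), 288: np.float64(278.36), 289: np.float64(276.93), 290: np.float64(273.62)}
5 {271: np.float64(277.53), 272: np.float64(278.58), 273: np.float64(280.15), 274: np.float64(280.79), 275: np.float64(281.3), 276: np.float64(281.57), 277: np.float64(281.76), 278: np.float64(282.03), 279: np.float64(282.35), 280: np.float64(282.49), 281: np.float64(282.23), 282: np.float64(282.14), 283: np.float64(281.85), 284: np.float64(281.15), 285: np.float64(280.53), 286: np.float64(280.14), 287: np.float64(279.16), 288: np.float64(278.36), 289: np.float64(276.89), 290: np.float64(273.65)}
b {271: np.float64(280.08), 272: np.float64(281.34), 273: np.float64(282.52), 274: np.float64(28
[... 1476 characters left out ...]
.38
 3.57 3.01]
194 [281.62 282.24 282.72 283.08 283.34 283.51 283.6  283.6  283.52 283.36
 283.12 282.79 282.36 281.81 281.13 280.27]
183 [283.73 284.42 284.96 285.37 285.68 285.88 286.   286.04 285.99 285.87
 285.65 285.35 284.96 284.45 283.81 283.01]
182 [283.92 284.62 285.16 285.58 285.89 286.1  286.22 286.26 286.21 286.09
 285.88 285.58 285.19 284.69 284.05 283.26]
181 [284.1  284.81 285.36 285.78 286.09 286.31 286.43 286.48 286.44 286.31
 286.11 285.81 285.42 284.92 284.29 283.5 ]
180 [284.29 285.01 285.56 285.99 286.3  286.52 286.65 286.69 286.66 286.54
 286.33 286.04 285.65 285.16 284.53 283.75]
15.6833 [ 567.50323289 -164.01852181  182.06921719] [-1.93694512  0.43810011 11.17892625]
```

The rim dropped 2.4–2.9 px on the clean columns, against 2.3–2.8 px predicted for 12 mm, so travel is about 12 mm. I'll hold briefly, recheck and hand in.

Call:
{"name": "arm_command", "arguments": {"targets": [[0,0,0,0,0,0],[0,0,0,0,0,0],[0,0,0,0,0,0],[0,0,0,0,0,0],[0,0,0,0,0,0],[0,0,0,0,0,0],[0,0,0,0,0,0],[0,0,0,0,0,0],[0,0,0,0,0,0],[0,0,0,0,0,0],[0,0,0,0,0,0],[0,0,0,0,0,0]]}}

```text
clock: 16.68
eef_pos: [567.5, -164.0, 182.0]
tcp_rot: [-3.141, -0.0, -1.603]
contact_force: [-3.3, 0.2, 11.1]
opening: 0.002
```

Run:
```python
from rig import r
s=r.sense(); print(s["clock"],s["eef_pos"],s["contact_force"])
if abs(s["eef_pos"][2]-182)<0.5: print(r.sign_off())
```

```text
16.6833 [ 567.47614955 -164.01210412  182.02253881] [-3.27204421  0.21821887 11.05651242]
the job is handed in; nothing more can be done
None
```

I pushed the nest home, turned the clamp knob clockwise to its stop, then pressed the ram cap down about 12 mm. I handed the job in at about 16.7 s with the robot still holding the cap there.

- **Slide:** it stopped within 0.2 mm of the predicted home position, with 14 N on the post.
- **Clamp:** the torque jumped from about 0.1 to 1.15 N m at the end of the turn. The pictures show the finger lying across the slide behind the carriage.
- **Ram:** the fingertips held steady at z = 182.0 mm against the 194 mm rest height. The cap's rim moved in the scene camera by about what 12 mm should give; that check is good to about half a millimetre.

**Disagreement:** the holding force read about 11 N, not the expected 14.5 N. It was about 3 N low over the whole stroke, so I put it down to the spring or the sensor. The height and the picture both say 12 mm.

**First knob grip:** on the first try the closing fingers pushed on the knob's hub with about 34 N. I let go, rose 7 mm and gripped again before turning it.

I did not touch the other things on the bench.

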